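Face up two rows of cartons in the picking tray

ROBOT

A 6-joint arm with a two-finger parallel gripper is mounted at the origin on the work surface. World frame = base frame: x ahead of the robot, y to its left, z up, the work surface at z = 0. Lengths are in m, angles in rad, forces in N, time in s.
With the tool pointing down it reaches from about 0.375 to 0.975 m from the base axis. Payload 3.8 kg.
Tool frame: the origin (TCP) lies on the centre line of the jaws, within the pads' length; the fingertips stand bot.finger_overhang ahead of it and the grasp point (between the pads) lies 8 mm behind it (bot.finger_overhang is the distance from the TCP to the fingertips, in m); z points along the fingers, x is the direction in which the jaws open and shut, and the axes are right-handed (so a half turn about z gives the same grasp; the last joint's range is limited). The gripper opens to 85 mm and grips with 20 to 120 N. Pads are 22 mm wide; open, the fingers measure 114 mm over their backs; the gripper's body (76 mm by 85 mm) begins 54 mm behind the grasp point. The pads swing forward as they close: fully open they stand 13 mm farther back than shut.
Start: joints at [1.113, 0.264, 1.604, -0, 1.274, -0.037], TCP at [0.276, 0.616, 0.242] pointing down, gripper open.
Joint ranges: [-2.63, 2.63], [-0.94, 2.18], [0.31, 2.57], [-1.31, 4.45], [0, 2.66], [-2.55, 2.55]. Speed limits (rad/s): [2.57, 2.57, 3.14, 3.14, 3.14, 3.14].

INTERFACE

Orientations are given as a unit quaternion [x, y, z, w].
In Python, from bench import readout, imaging, bot, search_frame gives the robot as it stands.
- The arm moves only by the shell command python3 -m handwheel 'ROWS' [FORCE]. ROWS is a JSON object of lists of equal length, an entry for each row: "offset": the shift along the tool's x, y, z in m, a list of three; "dr": the turn, a rotation vector about the tool's x, y, z in degrees, a list of three; "hand": the opening, from 0 (shut) to 1 (fully open). In form: {"offset": [[dx, dy, dz], ...], "dr": [[wx, wy, wz], ...], "hand": [hand, ...]}. A call has 1 to 20 rows; each row is the pose to reach, as a shift and turn from the pose commanded when the call began, along the tool's axes at that moment; what a row does not reach only later rows make up. A row lasts 1/12 s, in which the tool goes at most 41.7 mm and 7.16 degrees, less where a joint would pass 70% of its speed; a pose out of reach is approached as far as the arm can. A call with a gripper value outside its range is refused whole. The fingers move at their own pace and stop on an object; FORCE is the grip in N (left out, the last holds). Time passes only in rows, so rows that repeat a pose let the fingers close. It gives the time, the measured TCP pose, the force and the opening at its end, in the units of the state.
- readout.get_obs(): the state, without advancing time (a new reading comes with each control period).
- imaging.grab_frame(name): name is "side" or "top"; returns a dict with "pixels" (420x560x3 uint8, red, green, blue), "mtx" (3x3 intrinsics, pixels), "world_from_camera" (4x4, takes a point from camera to world coordinates). Camera axes: x right, y down, z forward; pixel columns grow to the right and rows downward; lengths in m; the calibration is good to about 2 mm. A picture is of the moment at which its call begins. There is no depth.
- bot.hand_in(): hands the job in, once; it reports no verdict.
Trained networks look in the newest picture that a camera, given by its name, has taken for a name from the list of things; names that differ only in an ending like _2 or _b are one class to them, and where a whole thing is asked for, a point or a joint stands for the part that bears it (a point fixed in the world has none). Each returns a list of dicts, best first, with "confidence" (0 to 1); they miss things now and then, are a little off and sometimes report something else, mostly with a low value. They report only what shows in the picture. A call takes as long as a camera call. They do not tell look-alikes from the thing itself.
- search_frame(name, camera): "xyz" ([x, y, z] in m, in world coordinates, good to about 4 mm: the middle of the surface that is visible of it).
The state is a dict: "time": time; "q": joint angles; "qd": joint speeds; "joint_torque": joint torques, N m; "tool_pos": TCP position; "eef_rot": TCP orientation; "contact_force": force on the tool from outside, world axes, zero at the start; "moment": the same for the moment, N m; "width": finger opening in m.
Only numpy, scipy, OpenCV 4.12 (cv2) and the standard library are available. Lean on these libraries where they do the work, as an engineer would, in place of code of your own. Each camera call takes 0.05 s, during which the arm holds its last target.

TASK

The green-labelled and blue-labelled cartons in the picking tray stand back from their front stops: with the fingertips behind the last carton, push each row forward along its lane as one closed-up train until its front carton is fully home against the clear stop. Push gently so that no carton is crushed, tipped or lifted and no row comes apart; leave the yellow row and everything else where it is.

Things in the scene. Friction and masses are not known exactly. Their poses are not given: they have to be found in the camera images.
- green_1: closed cardboard carton, 64 mm across the lane (its x), 48 mm along the lane (its y), 55 mm tall, about 0.12 kg; a green label on its top and on both end faces; origin at the centre of its underside, z up, y towards the front stop; front carton of the green row; the row starts with its cartons touching, its front 50 to 140 mm back from the stop
- green_2: closed cardboard carton, 64 mm across the lane (its x), 48 mm along the lane (its y), 55 mm tall, about 0.12 kg; a green label on its top and on both end faces; origin at the centre of its underside, z up, y towards the front stop; carton 2 from the front of the green row; the row starts with its cartons touching, its front 50 to 140 mm back from the stop
- green_3: closed cardboard carton, 64 mm across the lane (its x), 48 mm along the lane (its y), 55 mm tall, about 0.12 kg; a green label on its top and on both end faces; origin at the centre of its underside, z up, y towards the front stop; carton 3 from the front of the green row; the row starts with its cartons touching, its front 50 to 140 mm back from the stop
- green_4: closed cardboard carton, 64 mm across the lane (its x), 48 mm along the lane (its y), 55 mm tall, about 0.12 kg; a green label on its top and on both end faces; origin at the centre of its underside, z up, y towards the front stop; last of 4 (its free back face is 24 mm behind its origin) of the green row; the row starts with its cartons touching, its front 50 to 140 mm back from the stop
- green_stop (a point): point on the inner face of the clear front stop of the green row's lane, on the lane's centre line, at the height of the lane floor (36 mm above the table); y axis along the lane from its open back end to the stop (the pushing direction, roughly the robot's left), x across the lane, z up. The front carton is home when its origin is 24 mm behind this point
- green_lane: fixed grey lane that guides the green row: 68 mm wide inside, 415 mm long, open at the back, dividers 22 mm high above its floor on both sides; clear rigid stop with a white top edge, 38 mm high, 5 mm thick at its +y end; origin under its middle, 205 mm behind the stop face. Pushing a row takes about 1 to 6 N; pressed on the stop it is stiff (yields under 1 mm at 30 N)
- blue_1: closed cardboard carton, 64 mm across the lane (its x), 48 mm along the lane (its y), 55 mm tall, about 0.12 kg; a blue label on its top and on both end faces; origin at the centre of its underside, z up, y towards the front stop; front carton of the blue row; the row starts with its cartons touching, its front 50 to 170 mm back from the stop
- blue_2: closed cardboard carton, 64 mm across the lane (its x), 48 mm along the lane (its y), 55 mm tall, about 0.12 kg; a blue label on its top and on both end faces; origin at the centre of its underside, z up, y towards the front stop; carton 2 from the front of the blue row; the row starts with its cartons touching, its front 50 to 170 mm back from the stop
- blue_3: closed cardboard carton, 64 mm across the lane (its x), 48 mm along the lane (its y), 55 mm tall, about 0.12 kg; a blue label on its top and on both end faces; origin at the centre of its underside, z up, y towards the front stop; last of 3 (its free back face is 24 mm behind its origin) of the blue row; the row starts with its cartons touching, its front 50 to 170 mm back from the stop
- blue_stop (a point): point on the inner face of the clear front stop of the blue row's lane, on the lane's centre line, at the height of the lane floor (36 mm above the table); y axis along the lane from its open back end to the stop (the pushing direction, roughly the robot's left), x across the lane, z up. The front carton is home when its origin is 24 mm behind this point
- blue_lane: fixed grey lane that guides the blue row: 68 mm wide inside, 415 mm long, open at the back, dividers 22 mm high above its floor on both sides; clear rigid stop with a white top edge, 38 mm high, 5 mm thick at its +y end; origin under its middle, 205 mm behind the stop face. Pushing a row takes about 1 to 6 N; pressed on the stop it is stiff (yields under 1 mm at 30 N)
- yellow_1: closed cardboard carton, 64 mm across the lane (its x), 48 mm along the lane (its y), 55 mm tall, about 0.12 kg; a yellow label on its top and on both end faces; origin at the centre of its underside, z up, y towards the front stop; front carton of the yellow row (already home against its stop)
- yellow_2: closed cardboard carton, 64 mm across the lane (its x), 48 mm along the lane (its y), 55 mm tall, about 0.12 kg; a yellow label on its top and on both end faces; origin at the centre of its underside, z up, y towards the front stop; carton 2 from the front of the yellow row (already home against its stop)
- yellow_3: closed cardboard carton, 64 mm across the lane (its x), 48 mm along the lane (its y), 55 mm tall, about 0.12 kg; a yellow label on its top and on both end faces; origin at the centre of its underside, z up, y towards the front stop; last of 3 (its free back face is 24 mm behind its origin) of the yellow row (already home against its stop)
- yellow_stop (a point): point on the inner face of the clear front stop of the yellow row's lane, on the lane's centre line, at the height of the lane floor (36 mm above the table); y axis along the lane from its open back end to the stop (the pushing direction, roughly the robot's left), x across the lane, z up. The front carton is home when its origin is 24 mm behind this point
- yellow_lane: fixed grey lane that guides the yellow row: 68 mm wide inside, 415 mm long, open at the back, dividers 22 mm high above its floor on both sides; clear rigid stop with a white top edge, 38 mm high, 5 mm thick at its +y end; origin under its middle, 205 mm behind the stop face. Pushing a row takes about 1 to 6 N; pressed on the stop it is stiff (yields under 1 mm at 30 N)
- tray: flat metal tray 262 x 450 x 30 mm, fixed, that carries the three parallel lanes 82 mm apart (which colour is in which place varies); rims 18 mm high on its two long sides; origin at the centre of its underside, its y along the lanes towards the stops
- tape_roll: loose roll of brown parcel tape lying flat, 96 mm across, 48 mm tall; origin at the centre of its underside; leave alone
- marker: loose white marker with black cap lying on the table, 135 x 18 x 20 mm; origin under its middle; leave alone
- safety_knife: loose orange carton knife lying on the table, 150 x 28 x 18 mm; origin under its middle; leave alone
- mug: loose white mug, 80 mm across, 92 mm tall, handle on its +y side; origin at the centre of its underside; leave alone
Not all that is in view belongs to the job. Leave any purple look-alike of the green_4 alone.

How it is judged:
By the outcome, as a careful person would: the job done as asked, in the order asked, and still so for the second after the job is handed in, with the robot touching nothing.
It also fails if it takes over 48 s, if anything falls off the work surface, if the arm or the gripper's body presses on something with over 40 N, if the wrist force passes 120 N, or if a joint passes its speed limit or range.

## Working session

There is one attempt and no reset: what is moved stays moved. The work goes in short steps, Python scripts to look and compute and a shell command to move; the robot and the scene stay as the last step left them, time stands still between calls to the robot, and variables do not carry over. Pictures are saved under pics/ and viewed, and the job is handed in when it is done.

```bash
ls; mkdir -p pics; python3 - <<'E'
from bench import readout, imaging, bot, search_frame
import cv2,numpy as np
o=readout.get_obs(); print(o); print(bot.finger_overhang)
for n in("top","side"):
    f=imaging.grab_frame(n); cv2.imwrite(f"pics/{n}0.png",f["pixels"][:,:,::-1]); print(f["mtx"].round(1).tolist(),f["world_from_camera"].round(3).tolist())
    for t in ["green_1","blue_1","yellow_1","green_stop","green_lane","blue_lane","yellow_lane","tray","tape_roll","mug","marker","safety_knife"]:
        try:
            for r in search_frame(t,n): print(n,t,np.round(r["xyz"],3),round(r["confidence"],2))
        except Exception as e: print(t,e)
E
```

```text
pics
{'time': 0.0, 'q': array([ 1.11310904e+00,  2.64751633e-01,  1.60542498e+00,  1.25139107e-05,
        1.27369203e+00, -3.68768461e-02]), 'qd': array([ 1.09544302e-03,  6.66401037e-04, -7.10926221e-04,  1.21032133e-04,
        1.20063552e-03,  3.53761550e-05]), 'joint_torque': array([ 1.15151906e-03, -5.15143204e+01, -3.67299736e+01, -2.75940656e-04,
        1.34132768e-02, -2.11412788e-05]), 'tool_pos': array([0.27539901, 0.61546442, 0.2409355 ]), 'eef_rot': array([ 8.39196597e-01,  5.43826973e-01, -9.80231872e-04,  5.78107580e-04]), 'contact_force': array([ 0.76730472,  0.36845159, -0.51872727]), 'moment': array([ 0.00133952, -0.01636565, -0.00682614]), 'width': 0.08552398364187648}
0.011
[[503.1, 0.0, 275.9], [0.0, 503.1, 213.0], [0.0, 0.0, 1.0]] [[0.011, -0.981, 0.196, 0.244], [-1.0, -0.012, -0.007, -0.012], [0.01, -0.195, -0.981, 1.353], [0.0, 0.0, 0.0, 1.0]]
top green_1 [0.455 0.002 0.095] 0.87
top green_1 [ 0.458 -0.09   0.092] 0.8
top green_1 [ 0.454 -0.041  0.094] 0.67
top green_1 [0.451 0.056 0.093] 0.63
top green_1 [ 0.33  -0.286  0.058] 0.56
top green_1 [0.54  0.039 0
[... 1452 characters left out ...]
e yellow_1 [ 0.627 -0.116  0.035] 0.3
side green_stop [ 0.614 -0.431  0.017] 0.66
side green_stop [ 0.458 -0.14   0.038] 0.57
side green_stop [0.615 0.036 0.088] 0.16
side green_lane [ 0.457 -0.142  0.037] 0.78
side blue_lane [ 0.541 -0.126  0.042] 0.81
side blue_lane [0.452 0.054 0.091] 0.72
side yellow_lane [ 0.623 -0.115  0.038] 0.7
side tray [ 0.472 -0.238  0.034] 0.64
side tape_roll [0.448 0.376 0.035] 0.63
side tape_roll [ 0.42  -0.437  0.017] 0.28
side mug [0.63  0.388 0.062] 0.79
side mug [ 0.422 -0.439  0.016] 0.29
side marker [ 0.423 -0.443  0.015] 0.56
side marker [ 0.528 -0.06   0.093] 0.23
side safety_knife [ 0.613 -0.427  0.016] 0.6
side safety_knife [ 0.476 -0.239  0.029] 0.27
```

View pics/top0.png

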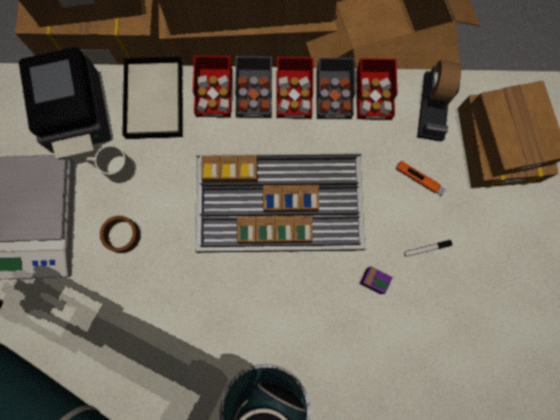

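View pics/side0.png

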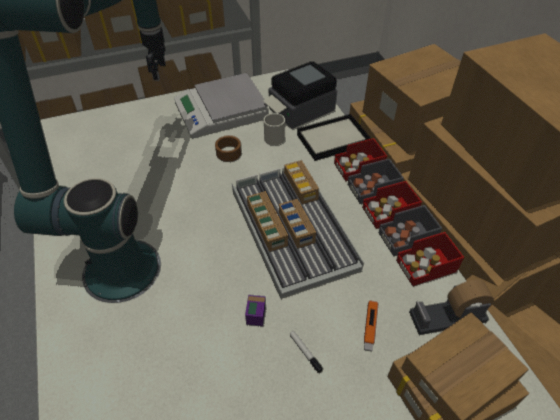

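The green row is around (275,231) in the top view and the blue row around (291,198). The yellow row, already home, is around (229,168). The purple look-alike stands off the tray at (377,279). Next I'll take close crops and measure the tray axis.

```bash
cat > h.py <<'E'
import numpy as np,cv2
from bench import readout, imaging, bot, search_frame
def ray(f,u,v,z):
    K=f["mtx"];T=f["world_from_camera"]
    d=T[:3,:3]@np.linalg.inv(K)@np.array([u,v,1.]);o=T[:3,3]
    return o+d*(z-o[2])/d[2]
def proj(f,p):
    T=np.linalg.inv(f["world_from_camera"]);c=T[:3,:3]@np.asarray(p)+T[:3,3];q=f["mtx"]@c;return q[:2]/q[2]
E
python3 - <<'E'
from h import *
f=imaging.grab_frame("top"); im=f["pixels"][:,:,::-1]
cv2.imwrite("pics/crop1.png",cv2.resize(im[145:260,185:375],None,fx=4.2,fy=4.2,interpolation=cv2.INTER_CUBIC))
hsv=cv2.cvtColor(f["pixels"],cv2.COLOR_RGB2HSV)
for n,lo,hi in(("g",50,85),("b",100,125),("y",20,32)):
    m=cv2.inRange(hsv,(lo,110 if n!="y" else 160,40),(hi,255,255)); m[:145]=0;m[260:]=0;m[:,:190]=0;m[:,370:]=0
    k,_,s,c=cv2.connectedComponentsWithStats(m)
    for i in range(1,k):
        if s[i,4]>15: print(n,s[i].tolist(),c[i].round(1),ray(f,*(c[i]),.091).round(4))
E
```

```text
g [241, 227, 6, 12, 48] [243.7 232.5] [0.4437 0.0594 0.091 ]
g [260, 227, 6, 11, 51] [262.6 232.1] [0.4453 0.0112 0.091 ]
g [279, 227, 5, 11, 49] [281.2 231.8] [ 0.4467 -0.036   0.091 ]
g [298, 227, 6, 11, 58] [300.4 231.7] [ 0.4474 -0.0847  0.091 ]
b [267, 195, 6, 12, 72] [269.5 200.5] [ 0.5277 -0.0051  0.091 ]
b [285, 195, 7, 12, 75] [288.4 200.4] [ 0.5287 -0.0536  0.091 ]
b [304, 194, 7, 13, 78] [306.8 200.5] [ 0.529 -0.101  0.091]
y [241, 163, 8, 15, 95] [244.1 170.1] [0.6078 0.0621 0.091 ]
y [204, 164, 7, 14, 97] [207.  170.4] [0.6057 0.1583 0.091 ]
y [222, 164, 8, 14, 107] [225.5 170.3] [0.6067 0.1102 0.091 ]
```

View pics/crop1.png

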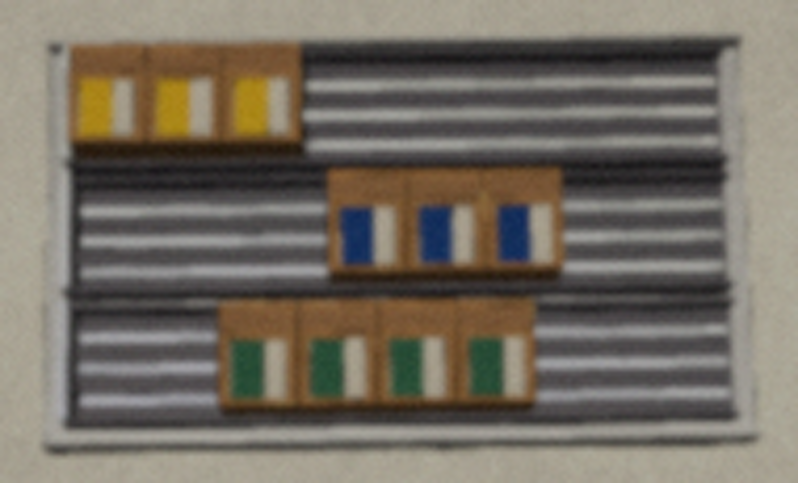

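The crop matches the description. In the top view the green row's last carton is the rightmost one, with its back face at about (312,229). The blue row's back face is at about (319,198). The only thing that could be mistaken for green_4 is the purple box at (377,279), which is off the tray, so I'll leave it alone. I'll move round in an arc, turn the jaws across the lane and shut them.

```bash
python3 -m handwheel '{"offset":[[-0.25,0.336,0],[-0.25,0.336,0],[-0.25,0.336,0],[-0.25,0.336,0],[-0.25,0.336,0],[-0.25,0.336,0],[-0.25,0.336,0],[-0.25,0.336,0],[-0.25,0.336,0],[-0.25,0.336,0],[-0.25,0.336,0],[-0.25,0.336,0],[-0.25,0.336,0]],"dr":[[0,0,7],[0,0,14],[0,0,21],[0,0,28],[0,0,35],[0,0,42],[0,0,49],[0,0,56],[0,0,63],[0,0,64.7],[0,0,64.7],[0,0,64.7],[0,0,64.7]],"hand":[0,0,0,0,0,0,0,0,0,0,0,0,0]}' 40
```

```text
time: 2.43
tool_pos: [0.4803, 0.2507, 0.2424]
eef_rot: [1.0, 0.01, -0.0, -0.0]
contact_force: [-0.2, 0.5, 0.9]
width: -0.0002
```

```bash
python3 -m handwheel '{"offset":[[-0.032,0.405,0],[-0.032,0.405,0],[-0.032,0.405,0],[-0.032,0.405,0],[-0.032,0.405,0],[-0.032,0.405,0],[-0.032,0.405,0],[-0.032,0.405,0],[-0.032,0.405,0],[-0.032,0.405,0],[-0.032,0.405,0],[-0.032,0.405,0.08],[-0.032,0.405,0.08],[-0.032,0.405,0.08],[-0.032,0.405,0.08]],"dr":[[0,0,0],[0,0,0],[0,0,0],[0,0,0],[0,0,0],[0,0,0],[0,0,0],[0,0,0],[0,0,0],[0,0,0],[0,0,0],[0,0,0],[0,0,0],[0,0,0],[0,0,0]],"hand":[0,0,0,0,0,0,0,0,0,0,0,0,0,0,0]}'
python3 - <<'E'
from h import *
o=readout.get_obs();print(o["tool_pos"],o["eef_rot"],o["time"])
R=np.array([[1,0],[0,1]])
for n in("top","side"):
    f=imaging.grab_frame(n); im=f["pixels"][:,:,::-1].copy()
    if n=="top": c=im[140:270,185:385]
    else: c=im[140:300,210:370]
    cv2.imwrite(f"pics/{n}2.png",cv2.resize(c,None,fx=3.6,fy=3.6,interpolation=cv2.INTER_CUBIC))
    print(n,proj(f,o["tool_pos"]))
E
```

```text
time: 3.68
tool_pos: [0.455, -0.1524, 0.1602]
eef_rot: [1.0, 0.012, -0.003, -0.001]
contact_force: [-0.7, -0.4, 1.3]
width: 0.0
[ 0.45501836 -0.15238877  0.16024165] [ 0.9999275   0.01160359 -0.00287828 -0.00143569] 3.6833
top [330.15862229 224.40660345]
side [280.18221654 232.09831515]
```

View pics/top2.png

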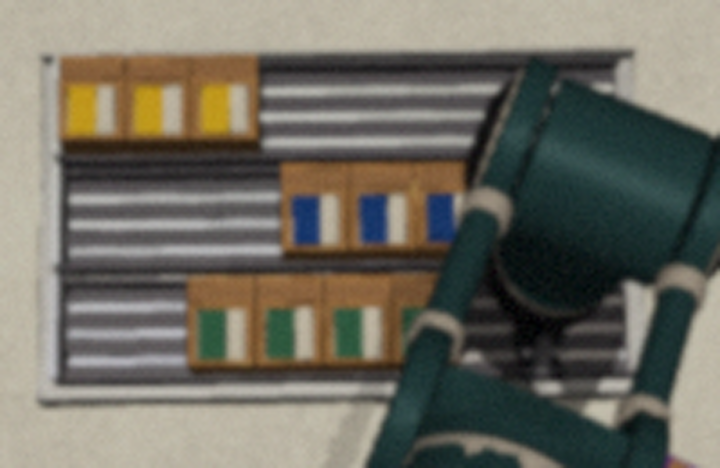

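View pics/side2.png

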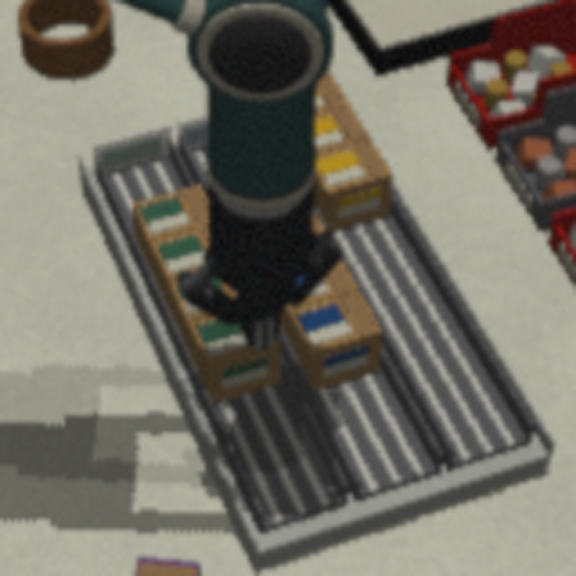

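The fingers are centred on the green lane, about 26 mm behind green_4's back face (side crop around (245,375)). Next I descend to put the tips at z≈0.05, between the dividers.

```bash
python3 -m handwheel '{"offset":[[0,0.004,0.03],[0,0.004,0.06],[0,0.004,0.085],[0,0.004,0.098],[0,0.004,0.098],[0,0.004,0.098]],"dr":[[0,0,0],[0,0,0],[0,0,0],[0,0,0],[0,0,0],[0,0,0]],"hand":[0,0,0,0,0,0]}'
python3 - <<'E'
from h import *
f=imaging.grab_frame("side"); im=f["pixels"][:,:,::-1].copy()
cv2.imwrite("pics/side3.png",cv2.resize(im[160:290,220:350],None,fx=4.5,fy=4.5,interpolation=cv2.INTER_CUBIC))
E
```

```text
time: 4.28
tool_pos: [0.4585, -0.159, 0.0661]
eef_rot: [1.0, 0.011, 0.001, 0.0]
contact_force: [0.4, -0.3, 0.1]
width: -0.0004
```

View pics/side3.png

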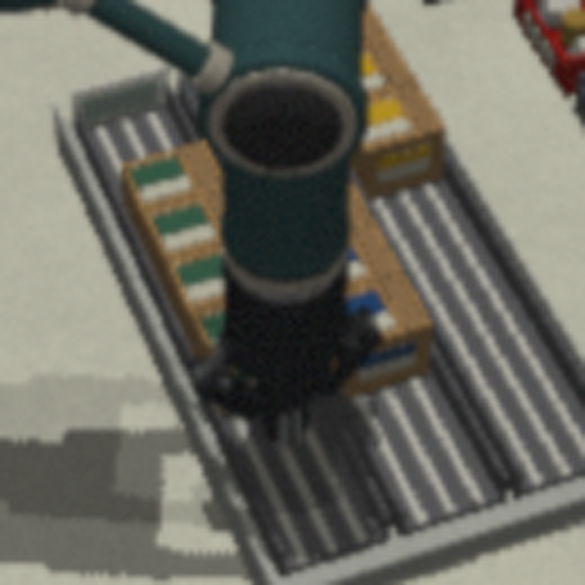

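```bash
python3 -m handwheel '{"offset":[[0,-0.006,0.002],[0,-0.012,0.002],[0,-0.018,0.002],[0,-0.022,0.002],[0,-0.025,0.002],[0,-0.027,0.002],[0,-0.029,0.002],[0,-0.031,0.002],[0,-0.033,0.002],[0,-0.035,0.002],[0,-0.037,0.002],[0,-0.039,0.002],[0,-0.041,0.002],[0,-0.044,0.002],[0,-0.047,0.002],[0,-0.050,0.002]],"dr":[[0,0,0],[0,0,0],[0,0,0],[0,0,0],[0,0,0],[0,0,0],[0,0,0],[0,0,0],[0,0,0],[0,0,0],[0,0,0],[0,0,0],[0,0,0],[0,0,0],[0,0,0],[0,0,0]],"hand":[0,0,0,0,0,0,0,0,0,0,0,0,0,0,0,0]}'
python3 - <<'E'
from h import *
f=imaging.grab_frame("top"); im=f["pixels"][:,:,::-1].copy()
cv2.imwrite("pics/top4.png",cv2.resize(im[140:270,185:385],None,fx=3.6,fy=3.6,interpolation=cv2.INTER_CUBIC))
E
```

```text
time: 5.67
tool_pos: [0.4558, -0.1087, 0.0623]
eef_rot: [1.0, 0.01, 0.0, 0.0]
contact_force: [-0.0, -3.0, 0.4]
width: -0.0003
```

View pics/top4.png

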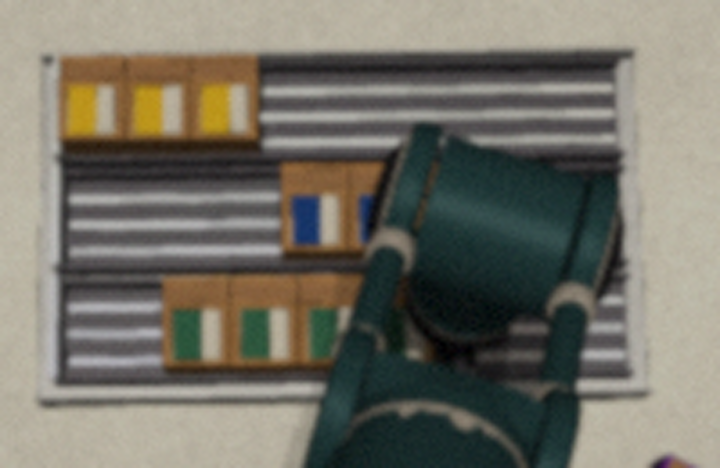

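The green row moved 17–18 mm as a closed train at 3 N, so contact was where I expected it. About 78 mm remains.

```bash
python3 -m handwheel '{"offset":[[0,-0.004,0],[0,-0.008,0],[0,-0.012,0],[0,-0.016,0],[0,-0.020,0],[0,-0.024,0],[0,-0.028,0],[0,-0.032,0],[0,-0.036,0],[0,-0.040,0],[0,-0.044,0],[0,-0.048,0],[0,-0.052,0],[0,-0.055,0],[0,-0.058,0],[0,-0.060,0],[0,-0.062,0],[0,-0.064,0],[0,-0.065,0],[0,-0.066,0]],"dr":[[0,0,0],[0,0,0],[0,0,0],[0,0,0],[0,0,0],[0,0,0],[0,0,0],[0,0,0],[0,0,0],[0,0,0],[0,0,0],[0,0,0],[0,0,0],[0,0,0],[0,0,0],[0,0,0],[0,0,0],[0,0,0],[0,0,0],[0,0,0]],"hand":[0,0,0,0,0,0,0,0,0,0,0,0,0,0,0,0,0,0,0,0]}'
python3 - <<'E'
from h import *
f=imaging.grab_frame("top"); im=f["pixels"][:,:,::-1].copy()
cv2.imwrite("pics/top5.png",cv2.resize(im[140:270,185:325],None,fx=5,fy=4.5,interpolation=cv2.INTER_CUBIC))
E
```

```text
time: 7.38
tool_pos: [0.4543, -0.0428, 0.0622]
eef_rot: [1.0, 0.01, -0.0, 0.0]
contact_force: [-0.2, -3.0, -0.0]
width: 0.0002
```

View pics/top5.png

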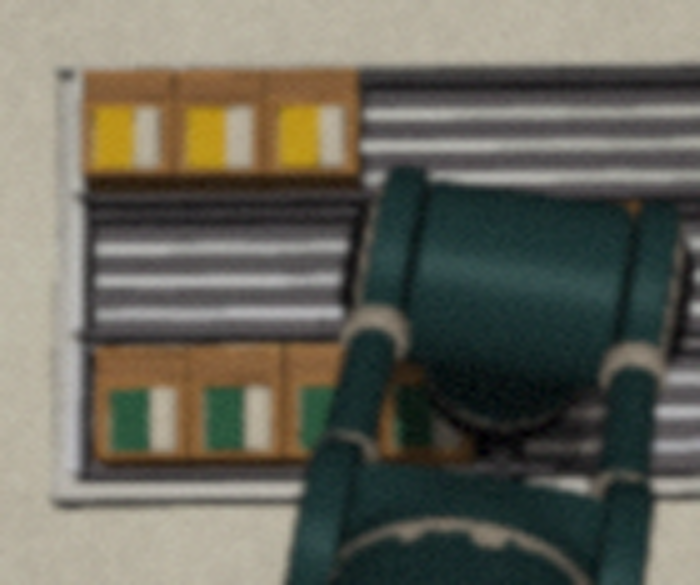

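```bash
cat >> h.py <<'E'
def blobs(f,cols="gby"):
    hsv=cv2.cvtColor(f["pixels"],cv2.COLOR_RGB2HSV)
    for n,lo,hi in(("g",50,85),("b",100,125),("y",20,32)):
        m=cv2.inRange(hsv,(lo,110 if n!="y" else 160,40),(hi,255,255)); m[:145]=0;m[260:]=0;m[:,:190]=0;m[:,370:]=0
        k,_,s,c=cv2.connectedComponentsWithStats(m)
        for i in range(1,k):
            if s[i,4]>15: print(n,s[i].tolist(),c[i].round(1),ray(f,*(c[i]),.091).round(4))
E
python3 - <<'E'
from h import *
f=imaging.grab_frame("top");blobs(f)
for p in((62,75),(57,500)):  # stop-end outer tray corners, top5 crop
    print(ray(f,185+p[0]/5,140+p[1]/4.5,.048).round(4))
for p in((90,200),(84,335),(82,470)): print('in',ray(f,185+p[0]/5,140+p[1]/4.5,.036).round(4))
E
```

```text
g [227, 227, 6, 12, 49] [229.5 232.7] [0.4428 0.0953 0.091 ]
g [246, 227, 7, 11, 47] [248.4 231.1] [0.4473 0.0475 0.091 ]
g [209, 228, 5, 11, 47] [210.7 232.8] [0.442 0.143 0.091]
y [241, 163, 8, 15, 98] [244.  169.8] [0.6088 0.0622 0.091 ]
y [204, 164, 7, 14, 97] [207.  170.4] [0.6057 0.1583 0.091 ]
y [222, 164, 8, 14, 110] [225.5 170.4] [0.6065 0.1103 0.091 ]
[0.6563 0.1915 0.048 ]
[0.4    0.1836 0.048 ]
in [0.5822 0.1751 0.036 ]
in [0.4997 0.1751 0.036 ]
in [0.4193 0.173  0.036 ]
```

All the estimates agree on about 12 mm left. I'll creep in and watch the force.

```bash
python3 -m handwheel '{"offset":[[0,-0.002,0],[0,-0.004,0],[0,-0.005,0],[0,-0.006,0],[0,-0.007,0],[0,-0.008,0],[0,-0.0085,0],[0,-0.009,0]],"dr":[[0,0,0],[0,0,0],[0,0,0],[0,0,0],[0,0,0],[0,0,0],[0,0,0],[0,0,0]],"hand":[0,0,0,0,0,0,0,0]}'
python3 -m handwheel '{"offset":[[0,-0.0005,0],[0,-0.001,0],[0,-0.0015,0]],"dr":[[0,0,0],[0,0,0],[0,0,0]],"hand":[0,0,0]}'
```

```text
time: 8.15
tool_pos: [0.4541, -0.0339, 0.0622]
eef_rot: [1.0, 0.01, -0.0, -0.0]
contact_force: [0.8, -2.4, -0.2]
width: 0.0001
time: 8.4
tool_pos: [0.4541, -0.0325, 0.0623]
eef_rot: [1.0, 0.01, -0.0, 0.0]
contact_force: [0.0, -5.1, 0.3]
width: 0.0001
```

```bash
python3 -m handwheel '{"offset":[[0,-0.0003,0],[0,-0.0006,0]],"dr":[[0,0,0],[0,0,0]],"hand":[0,0]}'
```

```text
time: 8.57
tool_pos: [0.4541, -0.0324, 0.0623]
eef_rot: [1.0, 0.011, -0.0, 0.001]
contact_force: [0.5, -8.0, -1.0]
width: 0.0003
```

```bash
python3 -m handwheel '{"offset":[[0,-0.0003,0],[0,-0.0004,0],[0,-0.0004,0]],"dr":[[0,0,0],[0,0,0],[0,0,0]],"hand":[0,0,0]}'
python3 - <<'E'
from h import *
f=imaging.grab_frame("top");blobs(f)
E
```

```text
time: 8.82
tool_pos: [0.454, -0.0324, 0.0622]
eef_rot: [1.0, 0.011, -0.0, 0.001]
contact_force: [0.7, -8.1, -0.8]
width: -0.0003
g [223, 227, 6, 12, 58] [225.4 232.8] [0.4423 0.1056 0.091 ]
g [242, 227, 6, 11, 42] [244.  231.6] [0.446  0.0586 0.091 ]
g [204, 228, 6, 11, 50] [206.6 233. ] [0.4413 0.1532 0.091 ]
y [240, 163, 8, 15, 95] [243.9 169.9] [0.6083 0.0625 0.091 ]
y [204, 164, 7, 14, 97] [207.  170.4] [0.6057 0.1583 0.091 ]
y [222, 164, 8, 14, 110] [225.6 170.4] [0.6065 0.1102 0.091 ]
```

The TCP stalled at 8 N, so the green row is home. I'll back off straight, lift, and go round behind the blue row.

```bash
python3 -m handwheel '{"offset":[[0,0.003,0],[0,0.010,0],[0,0.025,0],[0,0.04,0],[0,0.04,-0.03],[0,0.05,-0.06],[0.01,0.07,-0.09],[0.04,0.1,-0.1],[0.079,0.135,-0.1],[0.079,0.148,-0.1],[0.079,0.148,-0.1],[0.079,0.148,-0.1],[0.079,0.148,-0.1]],"dr":[[0,0,0],[0,0,0],[0,0,0],[0,0,0],[0,0,0],[0,0,0],[0,0,0],[0,0,0],[0,0,0],[0,0,0],[0,0,0],[0,0,0],[0,0,0]],"hand":[0,0,0,0,0,0,0,0,0,0,0,0,0]}'
python3 - <<'E'
from h import *
f=imaging.grab_frame("top");blobs(f);im=f["pixels"][:,:,::-1].copy()
cv2.imwrite("pics/top6.png",cv2.resize(im[140:270,185:385],None,fx=3.6,fy=3.6,interpolation=cv2.INTER_CUBIC))
f=imaging.grab_frame("side");im=f["pixels"][:,:,::-1].copy()
cv2.imwrite("pics/side6.png",cv2.resize(im[140:290,220:370],None,fx=4,fy=4,interpolation=cv2.INTER_CUBIC))
E
```

```text
time: 9.95
tool_pos: [0.5352, -0.1772, 0.1614]
eef_rot: [1.0, 0.01, -0.001, -0.001]
contact_force: [-0.1, 0.4, 0.9]
width: 0.0001
g [223, 227, 6, 12, 55] [225.5 233. ] [0.4418 0.1053 0.091 ]
g [262, 227, 5, 11, 54] [264.  232.1] [0.4454 0.0078 0.091 ]
g [205, 228, 5, 11, 46] [206.6 232.8] [0.4417 0.1532 0.091 ]
g [242, 228, 5, 10, 45] [244.2 232.4] [0.444 0.058 0.091]
b [267, 195, 6, 12, 72] [269.5 200.5] [ 0.5277 -0.0051  0.091 ]
b [285, 195, 7, 12, 73] [288.5 200.4] [ 0.5285 -0.0538  0.091 ]
b [304, 194, 8, 13, 78] [306.8 200. ] [ 0.5302 -0.101   0.091 ]
y [222, 163, 8, 15, 111] [225.5 170.3] [0.6067 0.1102 0.091 ]
y [240, 163, 8, 15, 99] [244. 170.] [0.6081 0.0623 0.091 ]
y [204, 164, 7, 14, 98] [207.  170.5] [0.6055 0.1584 0.091 ]
```

View pics/top6.png

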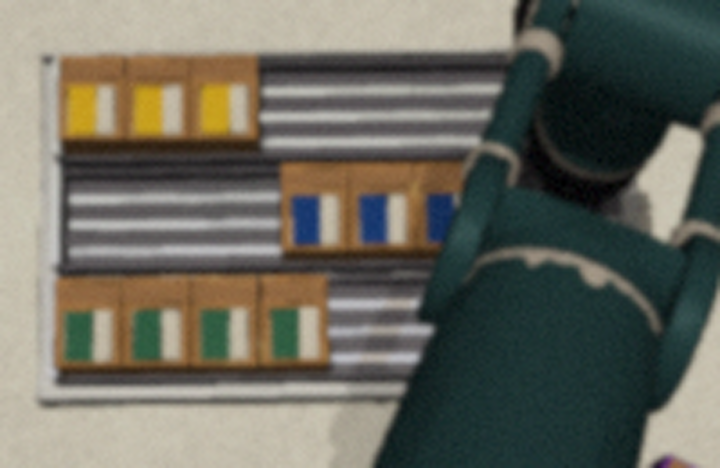

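View pics/side6.png

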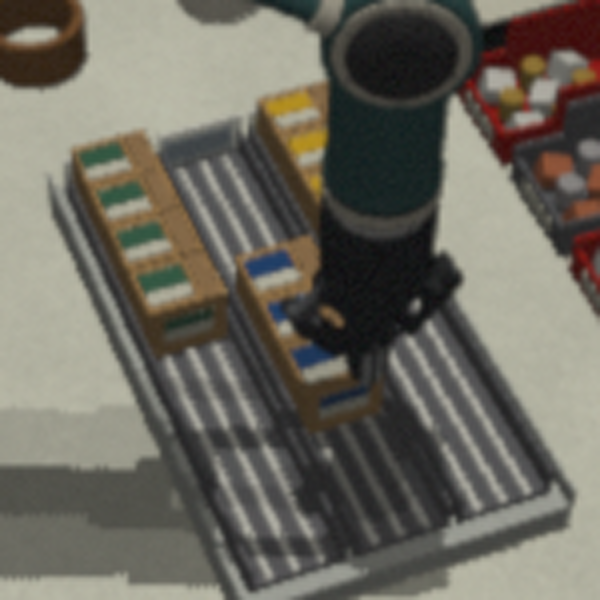

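Green is home and closed up (top crop, front edge at about (58,320)), and the yellow row hasn't moved. Now the same for blue: descend, then approach.

```bash
python3 -m handwheel '{"offset":[[0,0,0.03],[0,0,0.06],[0,0,0.085],[0,0,0.099],[0,0,0.099],[0,0,0.099],[0,-0.006,0.099],[0,-0.012,0.099],[0,-0.018,0.099],[0,-0.022,0.099],[0,-0.026,0.099],[0,-0.028,0.099],[0,-0.030,0.099],[0,-0.032,0.099],[0,-0.034,0.099],[0,-0.036,0.099],[0,-0.038,0.099],[0,-0.040,0.099],[0,-0.043,0.099],[0,-0.046,0.099]],"dr":[[0,0,0],[0,0,0],[0,0,0],[0,0,0],[0,0,0],[0,0,0],[0,0,0],[0,0,0],[0,0,0],[0,0,0],[0,0,0],[0,0,0],[0,0,0],[0,0,0],[0,0,0],[0,0,0],[0,0,0],[0,0,0],[0,0,0],[0,0,0]],"hand":[0,0,0,0,0,0,0,0,0,0,0,0,0,0,0,0,0,0,0,0]}'
python3 - <<'E'
from h import *
f=imaging.grab_frame("top");blobs(f)
E
```

```text
time: 11.72
tool_pos: [0.5353, -0.1318, 0.0633]
eef_rot: [1.0, 0.01, 0.0, 0.0]
contact_force: [0.3, -2.3, 0.5]
width: -0.0004
g [223, 227, 6, 12, 57] [225.6 233.1] [0.4415 0.1051 0.091 ]
g [262, 227, 5, 11, 55] [264. 232.] [0.4456 0.0078 0.091 ]
g [205, 228, 5, 11, 46] [206.6 232.9] [0.4416 0.1532 0.091 ]
g [242, 228, 5, 10, 47] [244.1 232.4] [0.4439 0.0582 0.091 ]
b [263, 195, 6, 12, 72] [265.5 200.5] [0.5276 0.0052 0.091 ]
b [281, 194, 8, 13, 88] [284.2 200.4] [ 0.5284 -0.0428  0.091 ]
y [241, 163, 7, 15, 97] [244.  169.9] [0.6086 0.0623 0.091 ]
y [204, 164, 7, 14, 98] [207.  170.5] [0.6055 0.1584 0.091 ]
y [222, 164, 8, 14, 108] [225.6 170.4] [0.6065 0.1102 0.091 ]
```

```bash
python3 -m handwheel '{"offset":[[0,-0.003,0],[0,-0.007,0],[0,-0.011,0],[0,-0.015,0],[0,-0.019,0],[0,-0.023,0],[0,-0.027,0],[0,-0.031,0],[0,-0.035,0],[0,-0.039,0],[0,-0.043,0],[0,-0.047,0],[0,-0.051,0],[0,-0.055,0],[0,-0.059,0],[0,-0.063,0],[0,-0.067,0],[0,-0.070,0],[0,-0.072,0],[0,-0.073,0]],"dr":[[0,0,0],[0,0,0],[0,0,0],[0,0,0],[0,0,0],[0,0,0],[0,0,0],[0,0,0],[0,0,0],[0,0,0],[0,0,0],[0,0,0],[0,0,0],[0,0,0],[0,0,0],[0,0,0],[0,0,0],[0,0,0],[0,0,0],[0,0,0]],"hand":[0,0,0,0,0,0,0,0,0,0,0,0,0,0,0,0,0,0,0,0]}'
python3 - <<'E'
from h import *
f=imaging.grab_frame("top");blobs(f);im=f["pixels"][:,:,::-1].copy()
cv2.imwrite("pics/top7.png",cv2.resize(im[140:270,185:385],None,fx=3.6,fy=3.6,interpolation=cv2.INTER_CUBIC))
E
```

```text
time: 13.43
tool_pos: [0.5337, -0.0584, 0.0633]
eef_rot: [1.0, 0.011, -0.0, -0.0]
contact_force: [-0.1, -2.4, -0.3]
width: -0.0001
g [223, 227, 6, 12, 56] [225.4 232.8] [0.4423 0.1056 0.091 ]
g [204, 228, 6, 11, 48] [206.5 232.9] [0.4415 0.1535 0.091 ]
g [242, 228, 5, 10, 46] [244.2 232.4] [0.4441 0.0581 0.091 ]
b [234, 195, 6, 12, 72] [236.5 200.5] [0.5267 0.0797 0.091 ]
b [253, 195, 5, 12, 42] [254.3 199.8] [0.5291 0.0339 0.091 ]
y [241, 163, 7, 15, 97] [244.1 170. ] [0.6082 0.0622 0.091 ]
y [204, 164, 7, 14, 98] [207.  170.5] [0.6055 0.1584 0.091 ]
y [222, 164, 8, 14, 109] [225.6 170.4] [0.6063 0.1101 0.091 ]
```

View pics/top7.png

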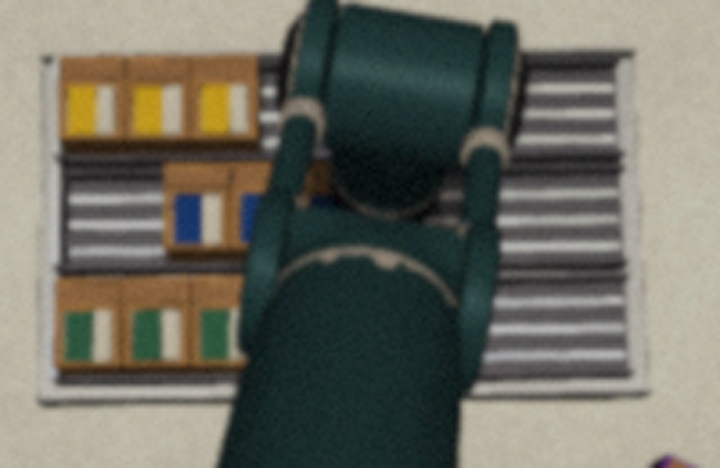

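Blue is still a closed train at 2.4 N, with about 76 mm left. The knuckles passed over the neighbouring row without contact during the green push, so the same height is fine here.

```bash
python3 -m handwheel '{"offset":[[0,-0.003,0],[0,-0.007,0],[0,-0.011,0],[0,-0.015,0],[0,-0.019,0],[0,-0.023,0],[0,-0.027,0],[0,-0.031,0],[0,-0.035,0],[0,-0.039,0],[0,-0.043,0],[0,-0.047,0],[0,-0.050,0],[0,-0.053,0],[0,-0.056,0],[0,-0.058,0],[0,-0.060,0],[0,-0.062,0],[0,-0.064,0],[0,-0.065,0]],"dr":[[0,0,0],[0,0,0],[0,0,0],[0,0,0],[0,0,0],[0,0,0],[0,0,0],[0,0,0],[0,0,0],[0,0,0],[0,0,0],[0,0,0],[0,0,0],[0,0,0],[0,0,0],[0,0,0],[0,0,0],[0,0,0],[0,0,0],[0,0,0]],"hand":[0,0,0,0,0,0,0,0,0,0,0,0,0,0,0,0,0,0,0,0]}'
python3 - <<'E'
from h import *
f=imaging.grab_frame("top");blobs(f)
E
```

```text
time: 15.15
tool_pos: [0.5324, 0.0064, 0.0633]
eef_rot: [1.0, 0.01, -0.0, -0.0]
contact_force: [0.2, -1.2, -0.3]
width: -0.0002
g [205, 228, 5, 11, 49] [206.8 232.7] [0.442  0.1529 0.091 ]
b [209, 195, 6, 12, 72] [211.5 200.5] [0.5258 0.1438 0.091 ]
y [204, 164, 7, 14, 98] [207.  170.5] [0.6055 0.1584 0.091 ]
y [222, 164, 8, 14, 110] [225.5 170.4] [0.6065 0.1103 0.091 ]
```

About 12 mm left.

```bash
python3 -m handwheel '{"offset":[[0,-0.002,0],[0,-0.004,0],[0,-0.005,0],[0,-0.006,0],[0,-0.007,0],[0,-0.008,0],[0,-0.0085,0],[0,-0.009,0]],"dr":[[0,0,0],[0,0,0],[0,0,0],[0,0,0],[0,0,0],[0,0,0],[0,0,0],[0,0,0]],"hand":[0,0,0,0,0,0,0,0]}'
python3 -m handwheel '{"offset":[[0,-0.0005,0],[0,-0.001,0],[0,-0.0015,0]],"dr":[[0,0,0],[0,0,0],[0,0,0]],"hand":[0,0,0]}'
```

```text
time: 15.87
tool_pos: [0.5322, 0.0152, 0.0633]
eef_rot: [1.0, 0.01, -0.0, 0.0]
contact_force: [-0.6, -2.0, -0.3]
width: -0.0003
time: 16.12
tool_pos: [0.5322, 0.0167, 0.0633]
eef_rot: [1.0, 0.01, -0.0, 0.0]
contact_force: [-0.8, -1.5, -1.0]
width: -0.0003
```

```bash
python3 -m handwheel '{"offset":[[0,-0.0005,0],[0,-0.001,0]],"dr":[[0,0,0],[0,0,0]],"hand":[0,0]}'
python3 -m handwheel '{"offset":[[0,-0.0004,0],[0,-0.0008,0]],"dr":[[0,0,0],[0,0,0]],"hand":[0,0]}'
```

```text
time: 16.28
tool_pos: [0.5321, 0.0177, 0.0633]
eef_rot: [1.0, 0.01, -0.0, -0.0]
contact_force: [0.2, -2.0, 0.8]
width: 0.0001
time: 16.45
tool_pos: [0.5322, 0.0184, 0.0633]
eef_rot: [1.0, 0.011, 0.0, 0.0]
contact_force: [-0.3, -4.1, -0.5]
width: -0.0
```

```bash
python3 -m handwheel '{"offset":[[0,-0.0004,0],[0,-0.0008,0]],"dr":[[0,0,0],[0,0,0]],"hand":[0,0]}'
```

```text
time: 16.62
tool_pos: [0.5325, 0.0185, 0.0634]
eef_rot: [1.0, 0.011, 0.0, 0.001]
contact_force: [2.3, -6.7, -0.3]
width: 0.0
```

```bash
python3 -m handwheel '{"offset":[[0,-0.0003,0],[0,-0.0004,0],[0,-0.0004,0]],"dr":[[0,0,0],[0,0,0],[0,0,0]],"hand":[0,0,0]}'
python3 -m handwheel '{"offset":[[0,0.003,0],[0,0.010,0],[0,0.025,0],[0,0.045,0],[0,0.05,-0.03],[0,0.06,-0.06],[0,0.08,-0.1],[0,0.11,-0.14],[0,0.15,-0.15],[0,0.19,-0.15],[0,0.22,-0.15],[0,0.22,-0.15],[0,0.22,-0.15]],"dr":[[0,0,0],[0,0,0],[0,0,0],[0,0,0],[0,0,0],[0,0,0],[0,0,0],[0,0,0],[0,0,0],[0,0,0],[0,0,0],[0,0,0],[0,0,0]],"hand":[0,0,0,0,0,0,0,0,0,0,0,0,0]}'
python3 - <<'E'
from h import *
f=imaging.grab_frame("top");blobs(f);im=f["pixels"][:,:,::-1].copy()
cv2.imwrite("pics/top8.png",cv2.resize(im[145:260,185:325],None,fx=5,fy=5,interpolation=cv2.INTER_CUBIC))
f=imaging.grab_frame("side");im=f["pixels"][:,:,::-1].copy()
cv2.imwrite("pics/side8.png",cv2.resize(im[140:290,220:370],None,fx=4,fy=4,interpolation=cv2.INTER_CUBIC))
E
```

```text
time: 16.87
tool_pos: [0.5328, 0.0185, 0.0635]
eef_rot: [1.0, 0.011, 0.001, 0.001]
contact_force: [0.8, -7.5, -1.5]
width: -0.0001
time: 17.95
tool_pos: [0.5364, -0.202, 0.2134]
eef_rot: [1.0, 0.009, 0.0, -0.0]
contact_force: [-0.4, 0.1, 0.0]
width: 0.0001
g [223, 227, 6, 12, 53] [225.5 233. ] [0.4418 0.1054 0.091 ]
g [262, 227, 5, 11, 55] [264. 232.] [0.4456 0.0078 0.091 ]
g [205, 228, 5, 11, 48] [206.8 232.9] [0.4415 0.1529 0.091 ]
g [242, 228, 5, 11, 48] [244.1 232.5] [0.4436 0.0582 0.091 ]
b [204, 195, 6, 12, 71] [206.5 200.6] [0.5255 0.1566 0.091 ]
b [223, 195, 6, 12, 72] [225.5 200.5] [0.5263 0.1079 0.091 ]
b [242, 195, 6, 12, 72] [244.5 200.5] [0.5269 0.0592 0.091 ]
y [240, 163, 8, 15, 99] [244.  169.7] [0.6089 0.0623 0.091 ]
y [204, 164, 7, 14, 98] [207.  170.5] [0.6055 0.1584 0.091 ]
y [222, 164, 8, 14, 111] [225.5 170.4] [0.6063 0.1103 0.091 ]
```

View pics/top8.png

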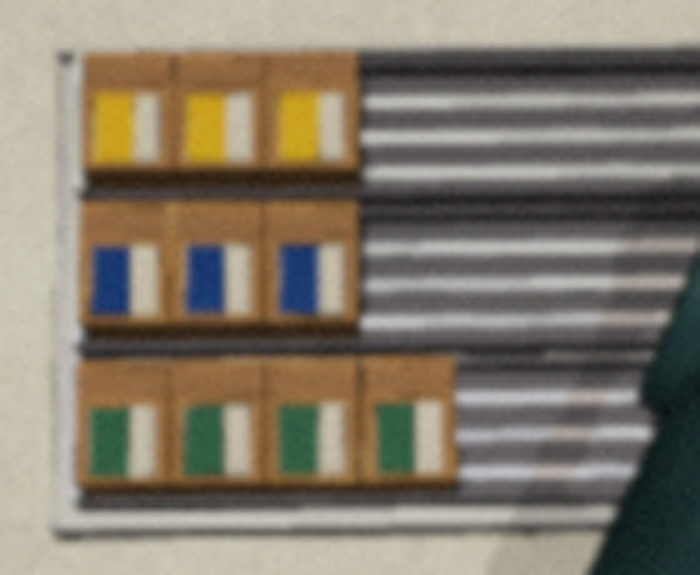

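View pics/side8.png

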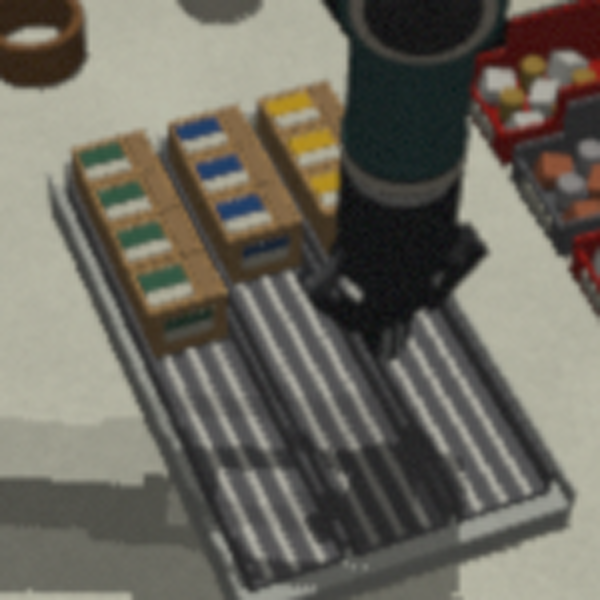

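Front edges are flush on all three rows. Before handing in I'll check the seams more closely, for gaps or for a carton that followed the fingers back.

```bash
python3 - <<'E'
from h import *
fs=[imaging.grab_frame("side") for _ in range(4)]
im=np.mean([f["pixels"].astype(float) for f in fs],0).astype(np.uint8)[:,:,::-1]
a=cv2.resize(im[165:232,235:305],None,fx=8,fy=8,interpolation=cv2.INTER_CUBIC)
cv2.imwrite("pics/side9.png",a)
ft=[imaging.grab_frame("top") for _ in range(4)]
it=np.mean([f["pixels"].astype(float) for f in ft],0).astype(np.uint8)[:,:,::-1]
cv2.imwrite("pics/top9.png",cv2.resize(it[150:250,195:285],None,fx=6,fy=6,interpolation=cv2.INTER_CUBIC))
o=readout.get_obs();print(o["time"],o["contact_force"])
for n in ["tape_roll","mug","marker","safety_knife"]:
    for r in search_frame(n,"top")[:1]: print(n,np.round(r["xyz"],3))
E
```

```text
18.45 [-0.55942221 -0.03054906 -0.15589061]
tape_roll [0.448 0.396 0.048]
mug [0.639 0.418 0.049]
marker [ 0.426 -0.432  0.014]
safety_knife [ 0.605 -0.437  0.014]
```

View pics/side9.png

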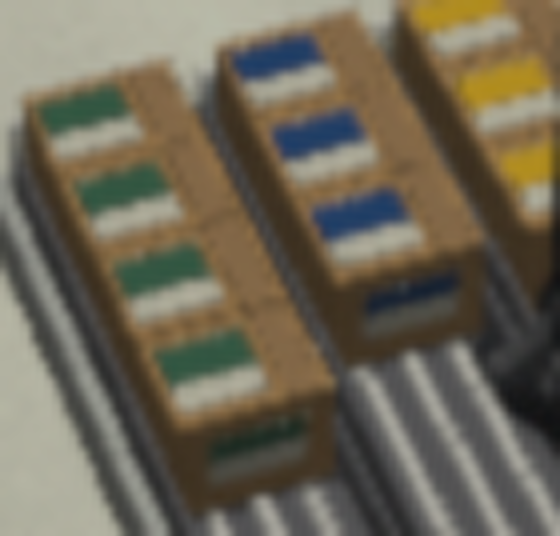

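View pics/top9.png

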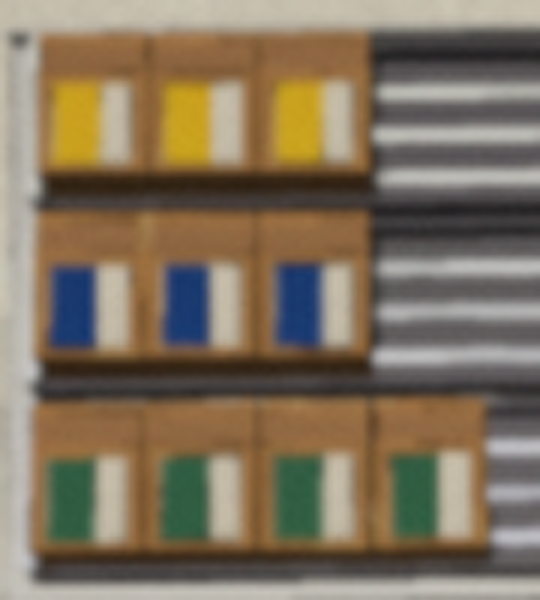

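Seams are closed and nothing is tipped. The knife estimate shifted by about 2 cm, but the arm never went near it and probably hides part of it here. Handing in.

```bash
python3 - <<'E'
from h import *
f=imaging.grab_frame("side");cv2.imwrite("pics/sideA.png",f["pixels"][:,:,::-1])
for r in search_frame("safety_knife","side")[:1]: print(r)
print(bot.hand_in())
E
```

```text
{'xyz': [0.6138, -0.4287, 0.0146], 'confidence': 0.75}
the job is handed in; nothing more can be done
None
```

View pics/sideA.png

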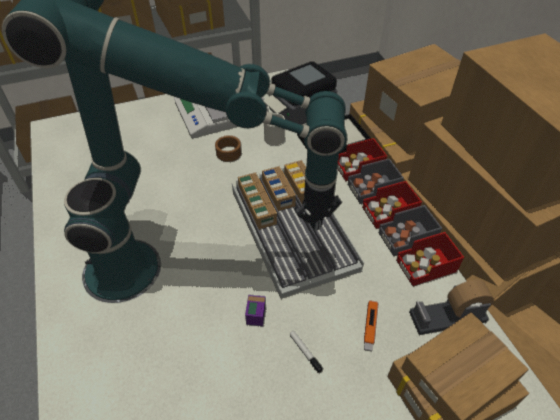

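I pushed the green row and then the blue row home against their stops with the shut fingertips low behind the last carton, and handed the job in at about 18.5 s of the 48 s allowed.

- **Pushing:** Sliding took about 1–3 N. I pressed each row until the tool stalled, at a measured 8.1 N for green and 7.5 N for blue, then backed off straight and lifted clear.
- **Final pictures:** Both rows are closed up, untipped and in line with the yellow row's front, and the yellow row has not moved. The tool touches nothing.
- **Checks that disagreed:**
  - The stop positions worked out from the two stall points differ by about 0.7 mm after allowing for the tray's angle. That is within measurement noise.
  - One top-camera estimate put the safety knife about 2 cm away from its first position. The side camera then placed it within 2 mm of its own first reading, and the arm never went near it.

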